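# Set the telescoping length stop with the screwdriver and hold it

## Task

Pull the red-handled screwdriver up out of the wooden tool block, put its tip down the well in the yellow head of the telescoping length stop and press the recessed orange lock button well down to release the arm, then, keeping it pressed, slide the arm out until the head's black pointer stands in the gap of the red rider on the scale. Finish while still holding the screwdriver, with its tip keeping the button pressed and the pointer in the gap; leave the other things on the bench alone.

Things in the scene. Friction and masses are not known exactly. Their poses are not given: they have to be found in the camera images.
- driver_handle (a point): centre of the handle of the loose red-handled screwdriver (90 g). Round handle, 26 mm diameter, 100 mm long, standing straight up in the middle hole of the tool block; handle centre 50 mm below its top end and 50 mm above its shoulder, which rests on the block. Its own y axis runs along the tool from tip to handle end (up at the start)
- driver_tip (a point): tip of the screwdriver, 146 mm from the handle centre along the tool's axis; the shaft below the handle is 96 mm long, 6 mm thick, with a flat blade 8 mm wide and 2 mm thick at the tip
- screwdriver: the same screwdriver; this origin lies on the surface of the tool, half-way along its length, 13 mm off its axis. Use driver_handle and driver_tip for positions
- tool_block: fixed wooden tool block, 150 mm (own x) by 46 mm (own y) by 104 mm high; origin at the centre of its underside. The screwdriver stands in the middle in an upright 12 mm square hole, its tip about 8 mm above the bench; two dark steel bits stand fixed 48 mm to either side along own x, 16 mm proud of the top
- length_stop: fixed telescoping length stop: dark steel bed 78 mm by 426 mm by 12 mm, green square outer tube (38 mm square, top 59 mm above the bench) at its -y end; origin on the bench under the head's place at extension 0. The arm slides out along its own +y axis. White scale with a tick every 10 mm on its -x (near) edge
- stop_arm (a joint): extension of the arm, 0 to 0.150 m, growing as the yellow head moves away from the green tube (own +y of length_stop); 0 to 0.001 at the start. A sprung pin under the button locks it in a rack with a notch every 10 mm; with the button pressed it slides with about 1 N and stays where it is left
- well_mouth (a point): centre of the top of the yellow head (46 mm by 46 mm, top 75.5 mm above the bench, moves with the arm). Here opens a square well, 32 mm wide at the top, tapering over 8 mm to 17 mm, with upright walls below, square to the arm
- lock_button (a joint): travel of the orange lock button, 0 up (locked), 0.008 m fully down. A spring holds it up: about 4 N starts it moving and 6.5 N presses it fully. The arm is free from 3 mm of travel on; pressed means 4 mm or more. Let go, it springs up and locks in the next notch
- button_top (a point): centre of the top of the orange lock button (14 mm diameter), at the bottom of the well, 17.5 mm below the head's top when up; moves with the arm and the button
- pointer (a point): end of the black pointer, 3 mm wide, on the near side (-x of length_stop) of the head; moves with the arm, same y along the bed as the well's centre
- rider_gap (a point): middle of the 8 mm gap between the two jaws of the fixed red rider (30 mm wide) on the scale's edge; its axes are those of length_stop. The pointer is at the mark when it has the same place along the arm's direction (own y)
- pencil: red pencil lying on the bench, a bystander
- wood_offcut: wooden offcut, 45 by 120 by 30 mm, a bystander
- nail_box: open grey box of nails, 86 by 86 by 78 mm, a bystander
- marker: marker pen with red band lying on the bench, a bystander

How it is judged:
On the way, in this order (a step that is already met when the one before it is completed fails the run):
1. the screwdriver is held by the fingers, drawn clear out of the tool block (height (world z) of driver_tip above 0.104 m and contact force between the fingers and screwdriver above 1 N), for 0.1 s.
2. the lock button is pressed at least 4 mm with the screwdriver's tip while the arm is still within 20 mm of its start (value of joint lock_button above 0.004 m and distance between driver_tip and button_top below 0.012 m and distance of pointer from where it was at the start of the episode below 0.02 m), for 0.1 s.
At the end, for the whole second after the job is handed in: The pointer stands within 4 mm of the middle of the rider's gap along the arm's direction and is at rest; the fingers still hold the screwdriver, whose tip presses the lock button at least 4 mm down (y of pointer in the frame of rider_gap between -0.004 and 0.004 m and value of joint lock_button above 0.004 m and distance between driver_tip and button_top below 0.012 m and contact force between the fingers and screwdriver above 1 N and velocity of joint stop_arm between -0.01 and 0.01 m/s); the arm keeps its last pose, push and grip.
It fails at once if a bystander on the bench is shifted by more than 30 mm (distance of any of pencil, marker, wood_offcut, nail_box from where it was at the start of the episode above 0.03 m).
It also fails if it takes over 48 s, if anything falls off the work surface, if the arm or the gripper's body presses on something with over 40 N, if the wrist force passes 120 N, or if a joint passes its speed limit or range.

## Robot

A 6-joint arm with a two-finger parallel gripper is mounted at the origin on a cart in front of the work surface, level with it; the furniture and walls round the work are solid. World frame = base frame: x ahead of the robot, y to its left, z up, the work surface at z = 0. Lengths are in m, angles in rad, forces in N, time in s.
With the tool pointing down it reaches from about 0.375 to 0.925 m from the base axis. Payload 5.7 kg.
Tool frame: the origin (TCP) lies midway between the tips of the shut fingers; the grasp point (between the pads) lies 19 mm behind it; y points along the fingers, x is the direction in which the jaws open and shut, and the axes are right-handed (so a half turn about y gives the same grasp; the last joint's range is limited). The gripper opens to 88 mm and grips with 3 to 60 N. Pads are 20 mm wide; open, the fingers measure 115 mm over their backs; the gripper's body (75 mm by 178 mm) begins 61 mm behind the grasp point.
Start: joints at [1.142, 0.359, 1.51, -0, 1.272, -0.115], TCP at [0.185, 0.571, 0.193] pointing down, gripper open.
Joint ranges: [-2.97, 2.97], [-1.01, 2.36], [0.21, 2.38], [-0.96, 4.11], [0.2, 2.71], [-2.98, 2.98]. Speed limits (rad/s): [2.39, 2.39, 3.14, 3.14, 3.14, 3.14].

## Interface

Orientations are given as a unit quaternion [x, y, z, w].
In Python, from workcell import * gives the robot as it stands. The module is installed in compiled form; this text tells all that it offers.
- The arm moves only by the tool apply_moves, never from a script. Its argument "commands" is a list of rows, each a list of 2 entries, a list of its own where there are three numbers: the shift along the tool's x, y, z as a fraction of full scale, then the turn, a rotation vector about the tool's x, y, z as a fraction of full scale. A call has 1 to 12 rows; each row is the pose to reach, as a shift and turn from the pose commanded when the call began, along the tool's axes at that moment, turning the shorter way round; what a row does not reach only later rows make up. Full scale, the value 1, is 1 m for a shift and pi rad for a turn. A row lasts 1/12 s, in which the tool goes at most 41.7 mm and 7.16 degrees, less where a joint would pass 70% of its speed; a pose out of reach is approached as far as the arm can. A call with a number of a shift or a turn outside -1 to 1 is refused whole. A call with a gripper value outside its range is refused whole. "fingers" is the opening, from -1 (shut) to 1 (fully open), set as the call begins (left out, the last holds). The fingers move at their own pace and stop on an object; "newtons" is the grip in N (left out, the last holds). Time passes only in rows, so rows that repeat a pose let the fingers close. It gives the time, the measured TCP pose, the force and the opening at its end, in the units of the state.
- sense(): the state, without advancing time (a new reading comes with each control period).
- read_camera(name): name is "side" or "top"; returns a dict with "img" (420x560x3 uint8, blue, green, red), "fx", "fy", "cx", "cy" (pixels), "pose" (4x4, takes a point from camera to world coordinates). Camera axes: x right, y up, looking along -z (the intrinsics and any distortion apply to the point x, -y, -z); pixel columns grow to the right and rows downward; lengths in m; the calibration is good to about 2 mm. A picture is of the moment at which its call begins. There is no depth.
- sign_off(): hands the job in, once; it reports no verdict.
The state is a dict: "clock": time; "qpos": joint angles; "joint_vel": joint speeds; "tau": joint torques, N m; "position": TCP position; "ee_rot": TCP orientation; "force": force on the tool from outside, world axes, zero at the start; "torque": the same for the moment, N m; "opening": finger opening in m.
Only numpy, scipy, OpenCV 4.12 (cv2) and the standard library are available. Lean on these libraries where they do the work, as an engineer would, in place of code of your own. Each camera call takes 0.05 s, during which the arm holds its last target.

## Working session

There is one attempt and no reset: what is moved stays moved. The work goes in short steps, Python scripts to look and compute and a tool call to move; the robot and the scene stay as the last step left them, time stands still between calls to the robot, and variables do not carry over. Pictures are saved under pics/ and viewed, and the job is handed in when it is done.

Besides the shell and the picture viewer there is one more tool, called after "Emit:" in YAML: its name, and indented under it one key for each argument. apply_moves: Moves the arm, as the interface text tells. Its arguments: {"type":"object","properties":{"commands":{"type":"array","items":{"type":"array"}},"fingers":{"type":"number"},"newtons":{"type":"number"}},"required":["commands"]}

```bash
mkdir -p pics
cat > h.py <<'E'
import numpy as np, cv2
from workcell import *
from scipy.spatial.transform import Rotation as R
def ray(c,u,v):
    P=np.array(c["pose"]); d=np.array([(u-c["cx"])/c["fx"],-(v-c["cy"])/c["fy"],-1.0])
    return P[:3,3],P[:3,:3]@d
def onz(c,u,v,z):
    o,d=ray(c,u,v); return o+d*(z-o[2])/d[2]
def proj(c,p):
    P=np.array(c["pose"]); q=P[:3,:3].T@(np.array(p)-P[:3,3]); return c["cx"]+c["fx"]*q[0]/-q[2], c["cy"]-c["fy"]*q[1]/-q[2]
E
python3 - <<'E'
from h import *
import pickle
print(sense())
for n in("side","top"):
    c=read_camera(n); cv2.imwrite(f"pics/{n}0.png",c["img"]); pickle.dump(c,open(n+"0.pkl","wb"))
    print({k:v for k,v in c.items() if k!="img"})
E
```

```text
{'clock': 0.0, 'qpos': array([ 1.14188052e+00,  3.59483591e-01,  1.51142519e+00,  2.42249363e-05,
        1.27250832e+00, -1.15103128e-01]), 'joint_vel': array([-8.02481691e-05, -5.36096196e-04,  4.24935281e-05,  1.05872530e-03,
       -1.61484311e-03,  7.06402269e-04]), 'tau': array([-1.09248307e-03, -5.15379918e+01, -2.70725477e+01,  6.73618005e-02,
        3.50373716e-02, -1.47958108e-04]), 'position': array([0.18490014, 0.5700154 , 0.19182516]), 'ee_rot': array([ 0.57230028,  0.41515795, -0.41628975, -0.57168095]), 'force': array([ 0.7329265 ,  0.82813219, -0.30605499]), 'torque': array([ 0.04143227, -0.03918522,  0.0316757 ]), 'opening': 0.08758013085761275}
{'fx': 528.8530182767381, 'fy': 528.8530182767381, 'cx': 277.49452263360394, 'cy': 216.98354934369854, 'pose': array([[-0.97592682,  0.11335507, -0.18632624,  0.19712089],
       [-0.21781846, -0.46332139,  0.85900431,  1.24482887],
       [ 0.01104356,  0.87891064,  0.4768586 ,  0.73626175],
       [ 0.        ,  0.        ,  0.        ,  1.        ]])}
{'fx': 503.31009963465556, 'fy': 503.31009963465556, 'cx': 282.5936497009137, 'cy': 207.9347025117877, 'pose': array([[-7.50604799e-02,  9.74711210e-01, -2.10485109e-01,
         1.78686766e-01],
       [-9.97178355e-01, -7.36061565e-02,  1.47466012e-02,
         1.00329142e-01],
       [-1.11932243e-03,  2.10998082e-01,  9.77485834e-01,
         1.40702018e+00],
       [ 0.00000000e+00,  0.00000000e+00,  0.00000000e+00,
         1.00000000e+00]])}
```

View pics/side0.png

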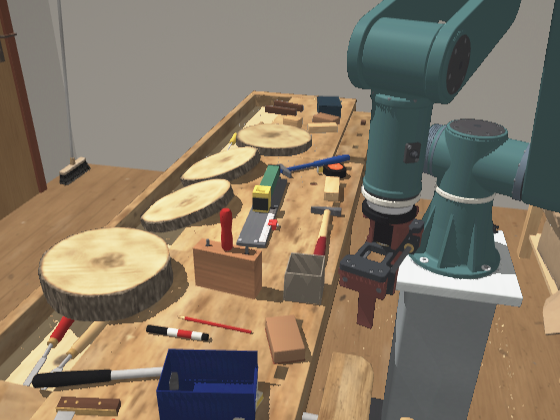

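View pics/top0.png

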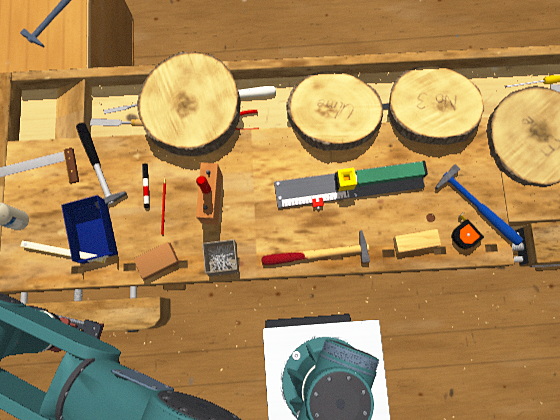

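The side view shows the screwdriver at about (226,228) in the block and the stop's head at about (263,192). In the top view the handle is at (204,184), the head at (346,178) and the rider at (318,203). I'll enlarge these areas.

Run:
```python
import pickle,cv2
t=pickle.load(open("top0.pkl","rb"))["img"]; s=pickle.load(open("side0.pkl","rb"))["img"]
def crop(im,x,y,w,h,k,n): cv2.imwrite(n,cv2.resize(im[y:y+h,x:x+w],None,fx=k,fy=k,interpolation=cv2.INTER_CUBIC))
crop(t,270,150,160,65,5,"pics/t_stop.png")
crop(t,180,150,60,75,8,"pics/t_blk.png")
crop(s,185,195,100,100,6,"pics/s_blk.png")
crop(s,230,160,60,90,6,"pics/s_stop.png")
```

```text
(no output)
```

View pics/t_stop.png

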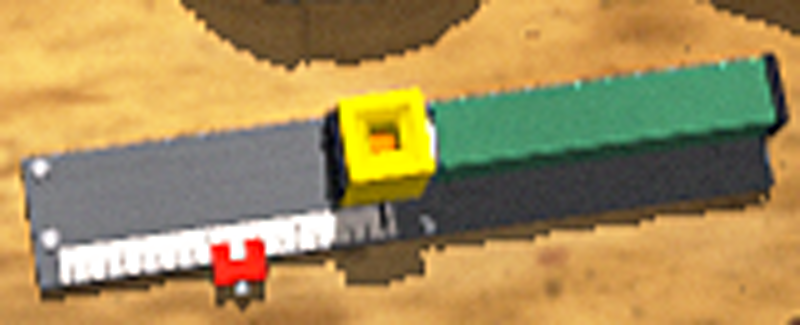

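View pics/t_blk.png

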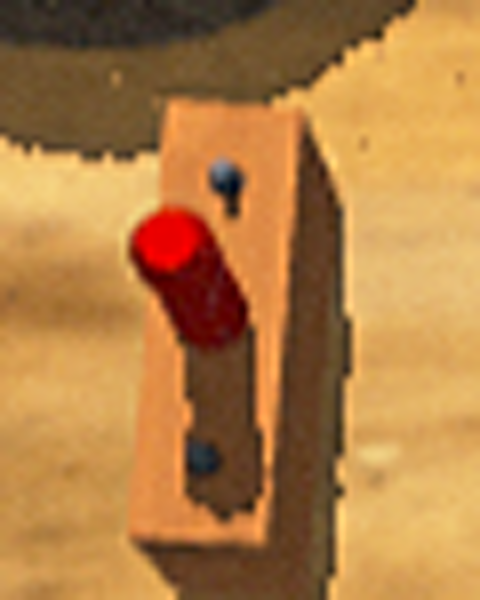

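View pics/s_blk.png

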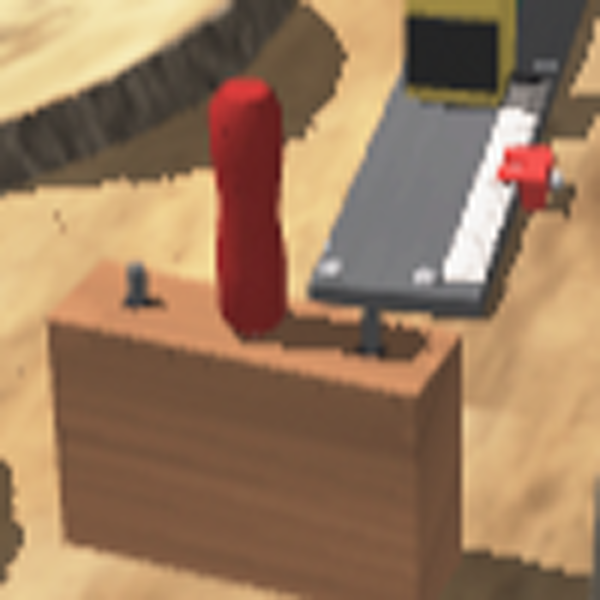

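View pics/s_stop.png

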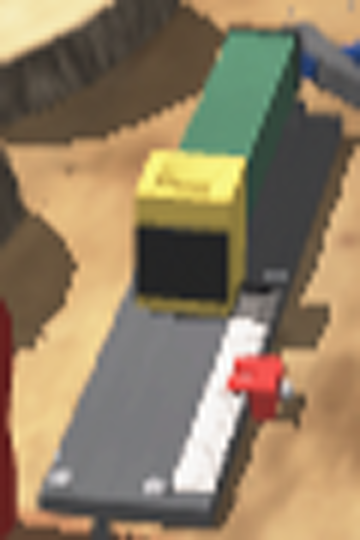

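Run:
```python
from h import *
import pickle
t=pickle.load(open("top0.pkl","rb"));s=pickle.load(open("side0.pkl","rb"))
f=lambda x0,y0,k:(lambda x,y:(x0+(x+.5)/k-.5,y0+(y+.5)/k-.5))
ts=f(270,150,5);tb=f(180,150,8);sb=f(185,195,6);ss=f(230,160,6)
def T(m,pts,z,c,l):
    for p in pts: print(l,p,np.round(onz(c,*m(*p),z),4))
T(tb,[(168,240)],.204,t,"handletop"); T(tb,[(225,180),(202,455)],.12,t,"bits")
T(tb,[(168,100),(300,108),(268,543),(130,535)],.104,t,"blk")
T(sb,[(245,95)],.200,s,"S handletop"); T(sb,[(137,268),(372,310)],.12,s,"S bits")
T(sb,[(100,262),(50,325),(415,395),(460,338)],.104,s,"S blk")
T(ts,[(337,97),(420,88),(433,182),(348,194)],.0755,t,"head")
T(ts,[(365,125),(402,120),(405,145),(370,150)],.066,t,"well")
T(ts,[(22,160),(42,288),(772,195)],.012,t,"bed")
T(ts,[(430,103),(770,58),(778,125),(440,167)],.059,t,"tube")
T(ts,[(238,250),(383,213)],.015,t,"gap,pointer")
T(ss,[(148,150),(245,155),(237,207),(136,197)],.0755,s,"S head")
```

```text
handletop (168, 240) [0.5247 0.2793 0.204 ]
bits (225, 180) [0.5681 0.2721 0.12  ]
bits (202, 455) [0.4752 0.2837 0.12  ]
blk (168, 100) [0.6024 0.2922 0.104 ]
blk (300, 108) [0.5962 0.2479 0.104 ]
blk (268, 543) [0.4475 0.2655 0.104 ]
blk (130, 535) [0.4536 0.3108 0.104 ]
S handletop (245, 95) [0.523  0.2765 0.2   ]
S bits (137, 268) [0.5689 0.2754 0.12  ]
S bits (372, 310) [0.4748 0.2836 0.12  ]
S blk (100, 262) [0.5939 0.2493 0.104 ]
S blk (50, 325) [0.5964 0.2974 0.104 ]
S blk (415, 395) [0.4512 0.3115 0.104 ]
S blk (460, 338) [0.4448 0.2701 0.104 ]
head (337, 97) [ 0.5634 -0.0773  0.0755]
head (420, 88) [ 0.5651 -0.1234  0.0755]
head (433, 182) [ 0.5114 -0.1249  0.0755]
head (348, 194) [ 0.5082 -0.0779  0.0755]
well (365, 125) [ 0.549  -0.0924  0.066 ]
well (402, 120) [ 0.5503 -0.1131  0.066 ]
well (405, 145) [ 0.5359 -0.1133  0.066 ]
well (370, 150) [ 0.5345 -0.0937  0.066 ]
bed (22, 160) [0.558  0.0981 0.012 ]
bed (42, 288) [0.4822 0.0921 0.012 ]
bed (772, 195) [ 0.505 -0.328  0.012]
tube (430, 103) [ 0.5608 -0.1308  0.059 ]
tube (770, 58) [ 0.5725 -0.3231  0.059 ]
tube (778, 125) [ 0.5336 -0.3223  0.059 ]
tube (440, 167) [ 0.5238 -0.1324  0.059 ]
gap,pointer (238, 250) [ 0.4952 -0.0205  0.015 ]
gap,pointer (383, 213) [ 0.5105 -0.1048  0.015 ]
S head (148, 150) [ 0.5656 -0.1248  0.0755]
S head (245, 155) [ 0.518  -0.1306  0.0755]
S head (237, 207) [ 0.5083 -0.0732  0.0755]
S head (136, 197) [ 0.5576 -0.0722  0.0755]
```

```bash
cat >> h.py <<'E'
def plan(p,ang,cp=None,cr=None):
    "ang: world direction of jaw axis (tool x), tool y down. Prints shift & turn fractions from cp,cr"
    st=sense(); cp=st["position"] if cp is None else np.array(cp); cr=R.from_quat(st["ee_rot"] if cr is None else cr)
    best=None
    for a in (ang,ang+np.pi):
        x=np.array([np.cos(a),np.sin(a),0]);y=np.array([0,0,-1.]);z=np.cross(x,y)
        g=R.from_matrix(np.c_[x,y,z]); rv=(cr.inv()*g).as_rotvec()
        if best is None or np.linalg.norm(rv)<np.linalg.norm(best[0]): best=(rv,g)
    s=cr.inv().apply(np.array(p)-cp)
    print("shift",np.round(s,4),"turn",np.round(best[0]/np.pi,4),"deg",np.round(np.degrees(best[0]),1),"quat",np.round(best[1].as_quat(),4))
E
python3 - <<'E'
from h import *
st=sense(); M=R.from_quat(st["ee_rot"]).as_matrix(); print(np.round(M,3))
a=np.radians(93.2)
plan([.524,.278,.27],a)
E
```

```text
[[ 0.309 -0.001 -0.951]
 [ 0.951 -0.002  0.309]
 [-0.002 -1.     0.   ]]
shift [-0.1733 -0.0779 -0.4126] turn [-0.0002 -0.1177 -0.0005] deg [ -0.  -21.2  -0.1] quat [ 0.4858  0.5138 -0.5138 -0.4858]
```

Emit:
apply_moves:
  commands:
    - [[0,-0.04,0],[0,0,0]]
    - [[0,-0.078,0],[0,0,0]]
    - [[-0.0173,-0.078,-0.0413],[0,-0.03,0]]
    - [[-0.0347,-0.078,-0.0825],[0,-0.06,0]]
    - [[-0.052,-0.078,-0.1238],[0,-0.09,0]]
    - [[-0.0693,-0.078,-0.165],[0,-0.118,0]]
    - [[-0.0867,-0.078,-0.2063],[0,-0.118,0]]
    - [[-0.104,-0.078,-0.2476],[0,-0.118,0]]
    - [[-0.1213,-0.078,-0.2888],[0,-0.118,0]]
    - [[-0.1386,-0.078,-0.33],[0,-0.118,0]]
    - [[-0.156,-0.078,-0.3713],[0,-0.118,0]]
    - [[-0.1733,-0.078,-0.4126],[0,-0.118,0]]
  fingers: 1

```text
clock: 1.1
position: [0.5017, 0.2968, 0.2703]
ee_rot: [-0.485, -0.514, 0.514, 0.486]
force: [0.2, 1.2, 0.1]
opening: 0.0877
```

Emit:
apply_moves:
  commands:
    - [[0,0,0],[0,0,0]]
    - [[0,0,0],[0,0,0]]

```text
clock: 1.27
position: [0.502, 0.2969, 0.2699]
ee_rot: [-0.486, -0.513, 0.513, 0.487]
force: [-0.3, 0.1, -0.5]
opening: 0.0876
```

Run:
```python
from h import *
plan([.524,.278,.27],np.radians(93.2))
for n in("side","top"):
    c=read_camera(n); cv2.imwrite(f"pics/{n}1.png",c["img"])
```

```text
shift [-0.02   -0.0001 -0.021 ] turn [-0.0004 -0.0009 -0.0001] deg [-0.1 -0.2 -0. ] quat [ 0.4858  0.5138 -0.5138 -0.4858]
```

View pics/side1.png

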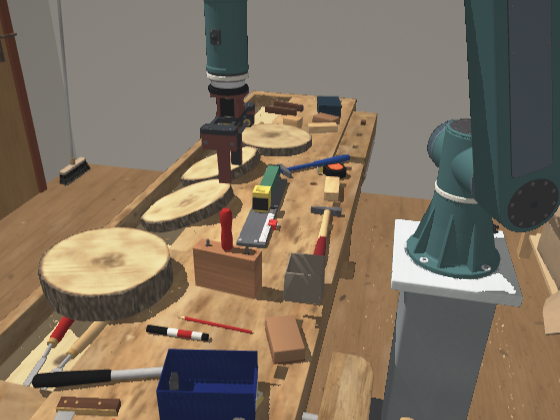

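View pics/top1.png

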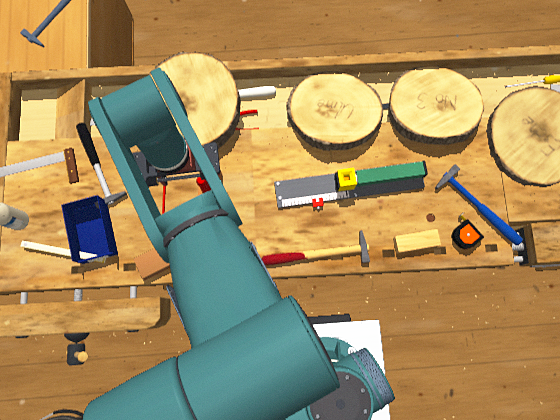

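The open gripper hangs above the handle, with its fingers at about (225,165) in the side view, and needs to go 20 mm further. The bench is undisturbed. Next I align it and descend.

Emit:
apply_moves:
  commands:
    - [[-0.02,0,-0.021],[0,0,0]]
    - [[-0.02,0,-0.021],[0,0,0]]
    - [[-0.02,0.02,-0.021],[0,0,0]]
    - [[-0.02,0.045,-0.021],[0,0,0]]
    - [[-0.02,0.07,-0.021],[0,0,0]]
    - [[-0.02,0.095,-0.021],[0,0,0]]
    - [[-0.02,0.12,-0.021],[0,0,0]]
    - [[-0.02,0.135,-0.021],[0,0,0]]
    - [[-0.02,0.135,-0.021],[0,0,0]]
    - [[-0.02,0.135,-0.021],[0,0,0]]

```text
clock: 2.2
position: [0.5211, 0.2808, 0.1352]
ee_rot: [-0.485, -0.514, 0.515, 0.485]
force: [-0.5, 0.4, 0.6]
opening: 0.0878
```

Run:
```python
from h import *
print(sense()["position"])
c=read_camera("side"); cv2.imwrite("pics/side2.png",cv2.resize(c["img"][130:310,150:310],None,fx=3,fy=3,interpolation=cv2.INTER_CUBIC))
```

```text
[0.52112246 0.28082755 0.13522904]
```

View pics/side2.png

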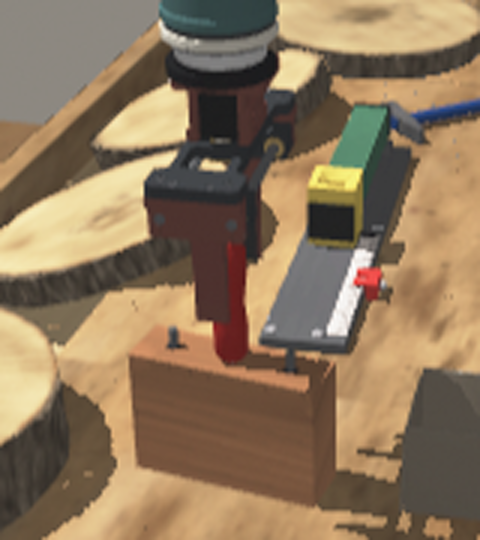

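The finger stands beside the handle, at about (212,280) in the crop, which fits perspective with jaw and handle aligned to about 3 mm. I'll correct by 2.5 mm and close.

Emit:
apply_moves:
  commands:
    - [[-0.0025,0,-0.0025],[0,0,0]]
    - [[-0.0025,0,-0.0025],[0,0,0]]
    - [[-0.0025,0,-0.0025],[0,0,0]]

```text
clock: 2.5
position: [0.5265, 0.2778, 0.137]
ee_rot: [0.486, 0.515, -0.513, -0.485]
force: [0.5, 0.4, 0.1]
opening: 0.0878
```

Emit:
apply_moves:
  commands:
    - [[0,0,0],[0,0,0]]
    - [[0,0,0],[0,0,0]]
    - [[0,0,0],[0,0,0]]
    - [[0,0,0],[0,0,0]]
    - [[0,0,0],[0,0,0]]
    - [[0,0,0],[0,0,0]]
    - [[0,0,0],[0,0,0]]
    - [[0,0,0],[0,0,0]]
    - [[0,0,0],[0,0,0]]
  fingers: -1
  newtons: 45

```text
clock: 3.25
position: [0.5255, 0.2775, 0.1356]
ee_rot: [-0.486, -0.514, 0.514, 0.486]
force: [-0.9, -0.3, 0.1]
opening: 0.0311
```

Emit:
apply_moves:
  commands:
    - [[0,0,0],[0,0,0]]
    - [[0,0,0],[0,0,0]]
    - [[0,0,0],[0,0,0]]
    - [[0,0,0],[0,0,0]]

```text
clock: 3.58
position: [0.5255, 0.2774, 0.1356]
ee_rot: [-0.486, -0.514, 0.514, 0.486]
force: [0.3, -0.8, 0.2]
opening: 0.0255
```

Gripped at 25.5 mm, against a handle of 26 mm. Lifting by 0.15 m.

Emit:
apply_moves:
  commands:
    - [[0,-0.01,0],[0,0,0]]
    - [[0,-0.025,0],[0,0,0]]
    - [[0,-0.04,0],[0,0,0]]
    - [[0,-0.055,0],[0,0,0]]
    - [[0,-0.07,0],[0,0,0]]
    - [[0,-0.085,0],[0,0,0]]
    - [[0,-0.1,0],[0,0,0]]
    - [[0,-0.115,0],[0,0,0]]
    - [[0,-0.13,0],[0,0,0]]
    - [[0,-0.14,0],[0,0,0]]
    - [[0,-0.14,0],[0,0,0]]
    - [[0,-0.14,0],[0,0,0]]

```text
clock: 4.58
position: [0.5257, 0.2776, 0.2761]
ee_rot: [0.486, 0.514, -0.514, -0.485]
force: [-0.1, 0.1, -1.1]
opening: 0.026
```

Run:
```python
from h import *
import pickle
print(sense()["position"],sense()["opening"])
for n in("side","top"):
    c=read_camera(n); cv2.imwrite(f"pics/{n}3.png",c["img"])
    pickle.dump(c,open(n+"3.pkl","wb"))
    p=sense()["position"]
    print(n,proj(c,p+[0,0,.019]),"tip",proj(c,p+[0,0,.019-.146]))
    if n=="side": cv2.imwrite("pics/side3c.png",cv2.resize(c["img"][60:310,150:310],None,fx=3,fy=3,interpolation=cv2.INTER_CUBIC)[:600])
```

```text
[0.52570113 0.27761098 0.27611514] 0.02601697149836923
side (np.float64(222.68919446259667), np.float64(170.51736514289553)) tip (np.float64(225.21603385841888), np.float64(231.15118006276802))
top (np.float64(195.18705634352997), np.float64(169.05153870465446)) tip (np.float64(204.83676699657047), np.float64(185.23182921262804))
```

View pics/side3c.png

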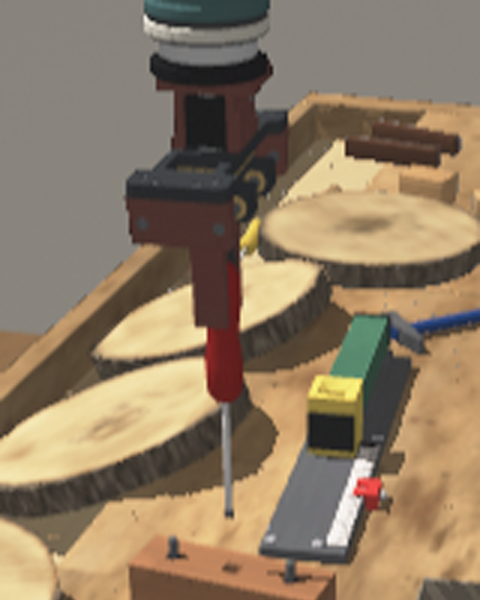

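View pics/top3.png

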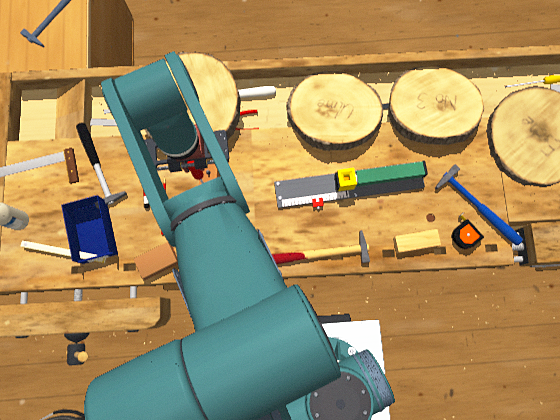

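Tip at (226.3,232.0) in the side view against a predicted (225.2,231.2), so the tool hangs straight and is clear of the block. Next I refine the stop's pose by overlaying a model.

```bash
cat > ov.py <<'E'
from h import *
import pickle
def draw(c,cx,cy,yaw,x0,y0,w,h,k,gap=None,ext=0):
    im=cv2.resize(c["img"][y0:y0+h,x0:x0+w],None,fx=k,fy=k,interpolation=cv2.INTER_CUBIC)
    def W(p): 
        ca,sa=np.cos(yaw),np.sin(yaw); return [cx+ca*p[0]-sa*p[1],cy+sa*p[0]+ca*p[1],p[2]]
    def P(p):
        u,v=proj(c,W(p)); return int(round((u-x0+.5)*k-.5)),int(round((v-y0+.5)*k-.5))
    def poly(ps,col): cv2.polylines(im,[np.array([P(p) for p in ps])],True,col,1)
    sq=lambda r,z,oy:[(a*r,b*r+oy,z) for a,b in((-1,-1),(1,-1),(1,1),(-1,1))]
    poly(sq(.023,.0755,ext),(255,0,0)); poly(sq(.016,.0755,ext),(255,0,255)); poly(sq(.0085,.0675,ext),(255,0,255))
    poly([(-.019,-.025,.059),(.019,-.025,.059),(.019,-.22,.059),(-.019,-.22,.059)],(255,255,0))
    return im
E
python3 - <<'E'
from ov import *
t=pickle.load(open("top3.pkl","rb"));s=pickle.load(open("side3.pkl","rb"))
a=(.540,-.101,np.radians(3.2))
cv2.imwrite("pics/ot.png",draw(t,*a,325,155,115,50,7)); cv2.imwrite("pics/os.png",draw(s,*a,240,160,60,60,10))
E
```

```text
(no output)
```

View pics/ot.png

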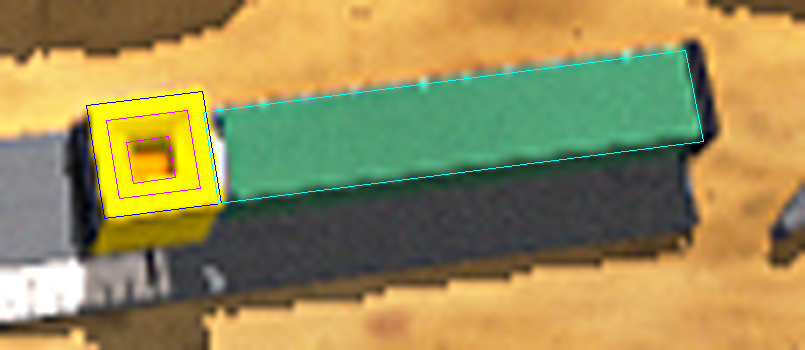

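View pics/os.png

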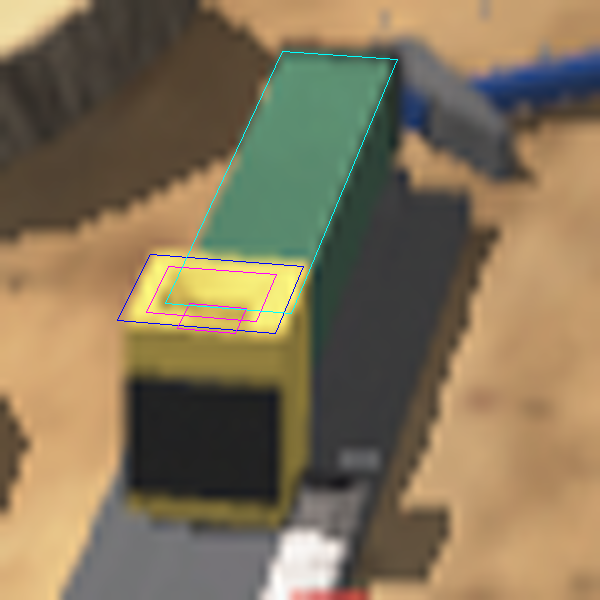

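Run:
```python
from h import *
plan([.540,-.1015,.276],np.radians(93.2))
```

```text
shift [-0.379  -0.0011  0.0065] turn [-0.0005  0.0003 -0.0002] deg [-0.1  0.1 -0. ] quat [ 0.4858  0.5138 -0.5138 -0.4858]
```

Emit:
apply_moves:
  commands:
    - [[-0.01,0,0],[0,0,0]]
    - [[-0.035,0,0.001],[0,0,0]]
    - [[-0.07,0,0.001],[0,0,0]]
    - [[-0.108,0,0.002],[0,0,0]]
    - [[-0.146,0,0.003],[0,0,0]]
    - [[-0.184,0,0.003],[0,0,0]]
    - [[-0.222,0,0.004],[0,0,0]]
    - [[-0.26,0,0.005],[0,0,0]]
    - [[-0.298,0,0.005],[0,0,0]]
    - [[-0.335,0,0.006],[0,0,0]]
    - [[-0.365,0,0.0065],[0,0,0]]
    - [[-0.379,0,0.0065],[0,0,0]]

```text
clock: 5.68
position: [0.5397, -0.1055, 0.2748]
ee_rot: [-0.486, -0.513, 0.514, 0.486]
force: [-0.6, -0.5, -1.5]
opening: 0.0256
```

Emit:
apply_moves:
  commands:
    - [[0,0,0],[0,0,0]]
    - [[0,0,0],[0,0,0]]
    - [[0,0,0],[0,0,0]]

```text
clock: 5.93
position: [0.5401, -0.1001, 0.2752]
ee_rot: [0.485, 0.514, -0.514, -0.486]
force: [0.0, -0.7, -1.3]
opening: 0.0258
```

Run:
```python
from ov import *
st=sense(); p=st["position"]; print(p,st["opening"],st["force"])
plan([.540,-.1015,.215],np.radians(93.2))
for n in("side","top"):
    c=read_camera(n); pickle.dump(c,open(n+"4.pkl","wb"))
    print(n,proj(c,p+[0,0,.019-.146]))
    if n=="top": cv2.imwrite("pics/top4.png",c["img"])
    else: cv2.imwrite("pics/side4.png",cv2.resize(c["img"][100:220,210:330],None,fx=5,fy=5,interpolation=cv2.INTER_CUBIC))
```

```text
[ 0.54009164 -0.10012639  0.27521204] 0.025815178012836257 [ 0.04876676 -0.71126848 -1.25886409]
shift [-0.0014  0.0602  0.0001] turn [-0.0003  0.0004  0.0004] deg [-0.1  0.1  0.1] quat [ 0.4858  0.5138 -0.5138 -0.4858]
side (np.float64(260.4781810480801), np.float64(165.78514760532704))
top (np.float64(349.5373788765184), np.float64(168.95573102218654))
```

View pics/side4.png

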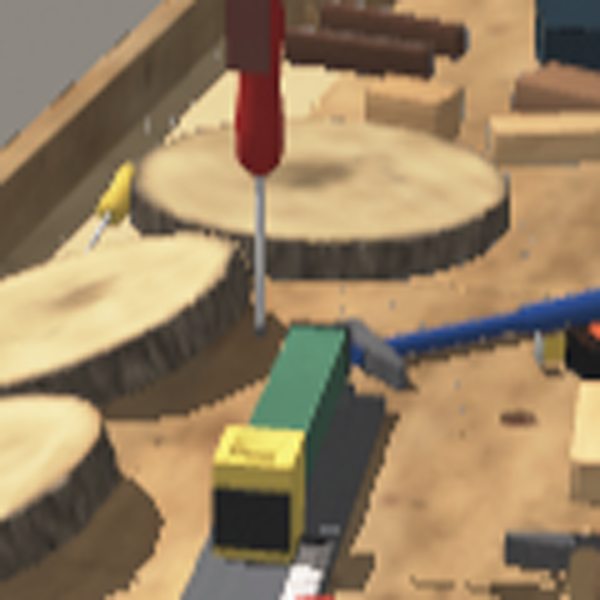

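View pics/top4.png

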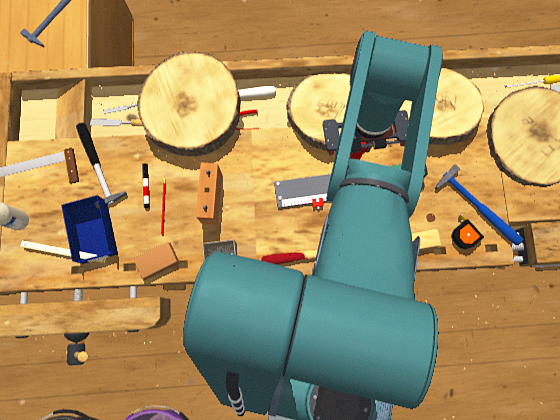

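The tip is at (261.6,165.6) in the side view, about 1 px right of prediction, which is the same offset the head shows. It hangs 73 mm above the head. I'll lower it to just above the mouth and check.

Emit:
apply_moves:
  commands:
    - [[-0.0014,0.015,0],[0,0,0]]
    - [[-0.0014,0.03,0],[0,0,0]]
    - [[-0.0014,0.045,0],[0,0,0]]
    - [[-0.0014,0.06,0],[0,0,0]]
    - [[-0.0014,0.065,0],[0,0,0]]
    - [[-0.0014,0.065,0],[0,0,0]]
    - [[-0.0014,0.065,0],[0,0,0]]

```text
clock: 6.62
position: [0.5408, -0.1019, 0.211]
ee_rot: [-0.485, -0.514, 0.514, 0.485]
force: [-0.0, -0.4, -0.1]
opening: 0.0259
```

Run:
```python
from ov import *
st=sense(); p=st["position"]; print(p,st["opening"],st["force"])
c=read_camera("side"); pickle.dump(c,open("side5.pkl","wb"))
print(proj(c,p+[0,0,.019-.146]), proj(c,[.540,-.1015,.0755]))
cv2.imwrite("pics/side5.png",draw(c,.54,-.1015,np.radians(3.2),235,150,60,60,10))
```

```text
[ 0.54083603 -0.10194795  0.21102826] 0.025920480665675018 [-0.04513356 -0.44135102 -0.09167145]
(np.float64(260.4785556144409), np.float64(186.01867149458673)) (np.float64(260.7326040389133), np.float64(188.77554859551472))
```

View pics/side5.png

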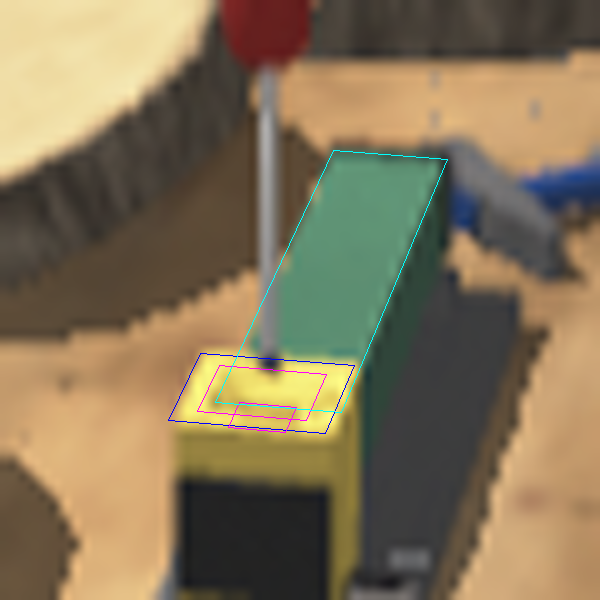

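The tip at crop (270,370) lies over the middle of the well mouth, with the same (+10,+5) crop offset on both tip and head. I'll go down into the well and watch the force.

Emit:
apply_moves:
  commands:
    - [[0,0.006,0],[0,0,0]]
    - [[0,0.012,0],[0,0,0]]
    - [[0,0.017,0],[0,0,0]]
    - [[0,0.02,0],[0,0,0]]
    - [[0,0.022,0],[0,0,0]]
    - [[0,0.022,0],[0,0,0]]

```text
clock: 7.17
position: [0.5402, -0.1026, 0.188]
ee_rot: [-0.485, -0.514, 0.514, 0.486]
force: [1.0, -0.7, -1.2]
opening: 0.0261
```

Emit:
apply_moves:
  commands:
    - [[0,0.002,0],[0,0,0]]
    - [[0,0.004,0],[0,0,0]]
    - [[0,0.004,0],[0,0,0]]
    - [[0,0.004,0],[0,0,0]]

```text
clock: 7.5
position: [0.5412, -0.1028, 0.1852]
ee_rot: [0.486, 0.514, -0.514, -0.485]
force: [-1.0, -0.2, 3.3]
opening: 0.0259
```

Emit:
apply_moves:
  commands:
    - [[0,0.002,0],[0,0,0]]
    - [[0,0.003,0],[0,0,0]]
    - [[0,0.003,0],[0,0,0]]
    - [[0,0.003,0],[0,0,0]]

```text
clock: 7.83
position: [0.5409, -0.1028, 0.1819]
ee_rot: [0.486, 0.514, -0.514, -0.485]
force: [0.1, -0.0, 4.0]
opening: 0.0255
```

Emit:
apply_moves:
  commands:
    - [[0,0.002,0],[0,0,0]]
    - [[0,0.0035,0],[0,0,0]]
    - [[0,0.0035,0],[0,0,0]]
    - [[0,0.0035,0],[0,0,0]]
    - [[0,0.0035,0],[0,0,0]]

```text
clock: 8.25
position: [0.5409, -0.1028, 0.1782]
ee_rot: [0.486, 0.514, -0.514, -0.485]
force: [0.5, -0.2, 5.6]
opening: 0.0261
```

Run:
```python
from ov import *
st=sense(); p=st["position"]; print(p,st["opening"],st["force"])
c=read_camera("side"); pickle.dump(c,open("side6.pkl","wb"))
print(proj(c,p+[0,0,.019-.146]))
cv2.imwrite("pics/side6.png",cv2.resize(c["img"][150:230,225:305],None,fx=7,fy=7,interpolation=cv2.INTER_CUBIC))
c=read_camera("top"); pickle.dump(c,open("top6.pkl","wb"))
cv2.imwrite("pics/top6.png",cv2.resize(c["img"][140:240,260:420],None,fx=5,fy=5,interpolation=cv2.INTER_CUBIC))
```

```text
[ 0.54090835 -0.1027975   0.17824768] 0.02607953641810131 [ 0.48283509 -0.15241958  5.60512324]
(np.float64(260.57396101540854), np.float64(196.0497748345285))
```

View pics/side6.png

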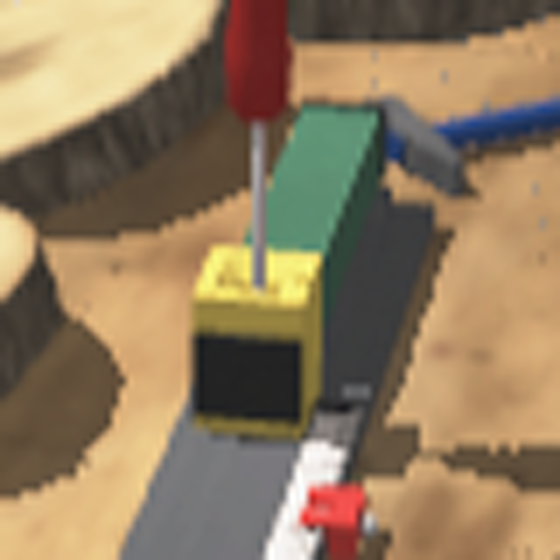

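View pics/top6.png

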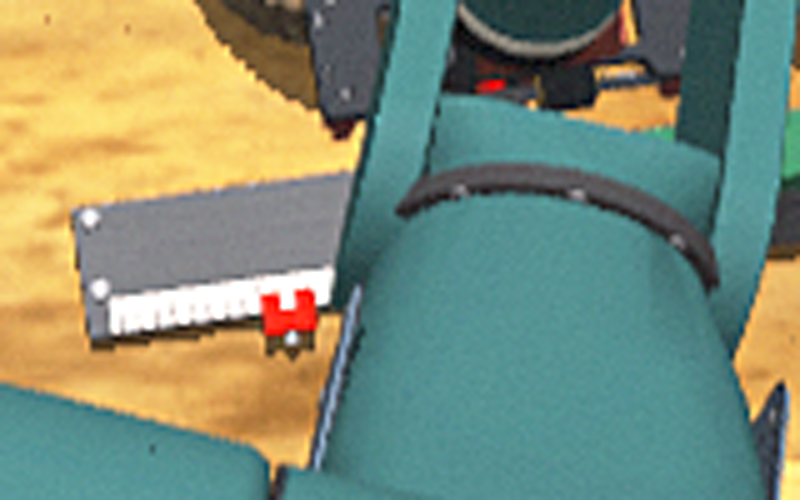

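The tip is in the well with the button down by about 6.7 mm (force 5.6 N plus 0.9 N of tool weight). The head is still home, and the rider's gap is near (289,297) in the top crop. Now I slide out 60 mm along tool +x.

Emit:
apply_moves:
  commands:
    - [[0.003,0,0],[0,0,0]]
    - [[0.007,0,0],[0,0,0]]
    - [[0.012,0,0],[0,0,0]]
    - [[0.018,0,0],[0,0,0]]
    - [[0.024,0,0],[0,0,0]]
    - [[0.03,0,0],[0,0,0]]
    - [[0.036,0,0],[0,0,0]]
    - [[0.042,0,0],[0,0,0]]
    - [[0.048,0,0],[0,0,0]]
    - [[0.054,0,0],[0,0,0]]
    - [[0.058,0,0],[0,0,0]]
    - [[0.06,0,0],[0,0,0]]

```text
clock: 9.35
position: [0.537, -0.0417, 0.1782]
ee_rot: [-0.485, -0.514, 0.514, 0.485]
force: [0.4, -1.2, 5.8]
opening: 0.0259
```

Emit:
apply_moves:
  commands:
    - [[0,0,0],[0,0,0]]
    - [[0,0,0],[0,0,0]]

```text
clock: 9.52
position: [0.537, -0.0418, 0.1782]
ee_rot: [0.485, 0.514, -0.514, -0.486]
force: [0.7, -0.3, 5.6]
opening: 0.0258
```

Run:
```python
from ov import *
st=sense(); p=st["position"]; print(p,st["opening"],st["force"])
c=read_camera("side"); pickle.dump(c,open("side7.pkl","wb"))
print(proj(c,p+[0,0,.019-.146]))
cv2.imwrite("pics/side7.png",cv2.resize(c["img"][160:240,225:305],None,fx=7,fy=7,interpolation=cv2.INTER_CUBIC))
c=read_camera("top"); pickle.dump(c,open("top7.pkl","wb"))
cv2.imwrite("pics/top7.png",cv2.resize(c["img"][140:240,260:420],None,fx=5,fy=5,interpolation=cv2.INTER_CUBIC))
```

```text
[ 0.53703711 -0.04178747  0.17820731] 0.025822778592753382 [ 0.73569237 -0.31106737  5.6413999 ]
(np.float64(256.6087603882836), np.float64(205.47198775866397))
```

View pics/side7.png

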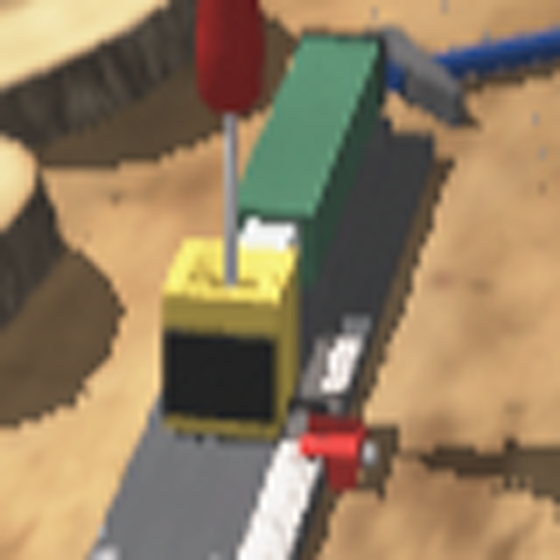

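View pics/top7.png

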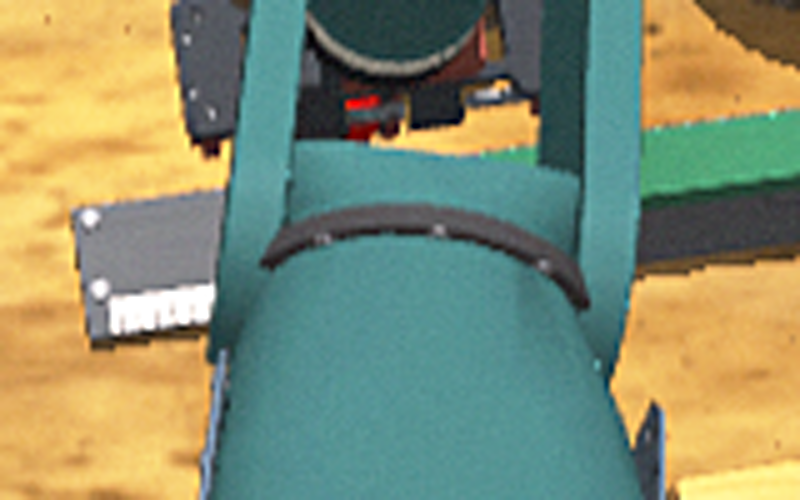

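Run:
```python
from ov import *
s7=pickle.load(open("side7.pkl","rb"));s6=pickle.load(open("side6.pkl","rb"));t=pickle.load(open("top0.pkl","rb"))
a=cv2.resize(s6["img"][200:235,260:295],None,fx=11,fy=11,interpolation=cv2.INTER_CUBIC)
b=cv2.resize(s7["img"][200:235,260:295],None,fx=11,fy=11,interpolation=cv2.INTER_CUBIC)
cv2.imwrite("pics/pz.png",np.hstack([a,b]))
cv2.imwrite("pics/tz.png",cv2.resize(t["img"][175:215,278:360],None,fx=9,fy=9,interpolation=cv2.INTER_CUBIC))
```

```text
(no output)
```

View pics/pz.png

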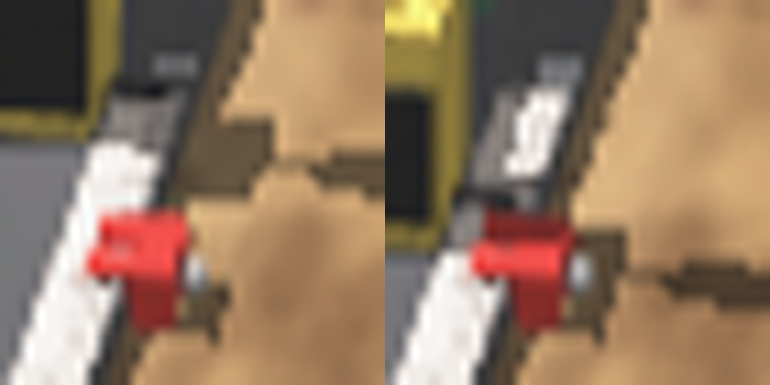

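View pics/tz.png

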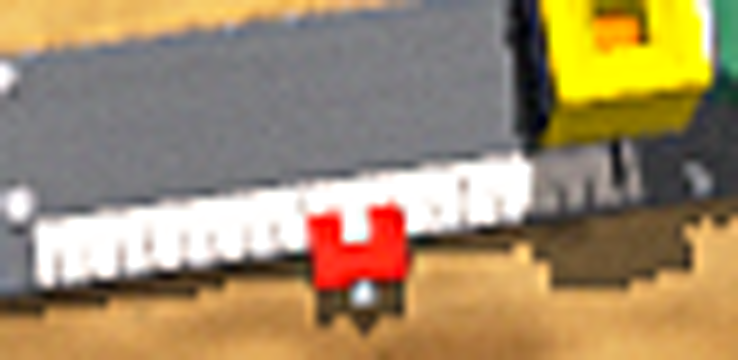

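```bash
cat > ext.py <<'E'
from ov import *
yaw=np.radians(3.2); Y=np.array([-np.sin(yaw),np.cos(yaw),0]); X=np.array([np.cos(yaw),np.sin(yaw),0])
def track(a,b,guess,H0=np.array([.540,-.1015,0])):
    """ECC of front face+near side of the head between two side images; returns ext difference"""
    A=cv2.cvtColor(a["img"],cv2.COLOR_BGR2GRAY).astype(np.float32);B=cv2.cvtColor(b["img"],cv2.COLOR_BGR2GRAY).astype(np.float32)
    # model points on the head's front face
    P=[H0+X*u+Y*.023+[0,0,z] for u in(-.023,.023) for z in(.02,.0755)]
    bias=np.array([1,.5])
    pa=np.float32([np.array(proj(a,p))+bias for p in P])
    def wp(e): 
        pb=np.float32([np.array(proj(b,p+Y*e))+bias for p in P]); return cv2.getPerspectiveTransform(pa,pb)
    mask=np.zeros(A.shape,np.uint8); cv2.fillConvexPoly(mask,cv2.convexHull(np.int32(np.round(pa))),255); mask=cv2.dilate(mask,np.ones((3,3)))
    best=[]
    for e in np.arange(guess-.015,guess+.015,.0005):
        w=cv2.warpPerspective(B,wp(e),(A.shape[1],A.shape[0]),flags=cv2.INTER_CUBIC|cv2.WARP_INVERSE_MAP)
        m=mask>0; best.append((np.corrcoef(w[m],A[m])[0,1],e))
    best.sort(); return best[-6:]
E
python3 - <<'E'
from ext import *
L=lambda n:pickle.load(open(n,"rb"))
s0,s5,s6,s7,t0=L("side0.pkl"),L("side5.pkl"),L("side6.pkl"),L("side7.pkl"),L("top0.pkl")
print(track(s0,s6,0)); print(track(s6,s7,.06)); print(track(s0,s7,.06))
def q(x,y): return 278+(x+.5)/9-.5,175+(y+.5)/9-.5
O=np.array([.54,-.1015,0])
for n,pts,zs in(("gap",[(355,225),(357,240)],(.012,.02,.03)),("ptr",[(613,145),(618,165),(622,185)],(.015,.02,.03))):
    for pt in pts: print(n,pt,[np.round([(onz(t0,*q(*pt),z)-O)@X,(onz(t0,*q(*pt),z)-O)@Y],4) for z in zs])
E
```

```text
[(np.float64(0.994235958938021), np.float64(-0.0014999999999999875)), (np.float64(0.9970378290247529), np.float64(-0.000999999999999987)), (np.float64(0.9970557134776855), np.float64(0.0010000000000000148)), (np.float64(0.9991919608390274), np.float64(-0.0004999999999999866)), (np.float64(0.9992284990509667), np.float64(0.0005000000000000143)), (np.float64(0.9998240354106104), np.float64(1.3877787807814457e-17))]
[(np.float64(0.9792740776153694), np.float64(0.05900000000000001)), (np.float64(0.9818623547058992), np.float64(0.06150000000000001)), (np.float64(0.9819263975451491), np.float64(0.05950000000000001)), (np.float64(0.9837607389264457), np.float64(0.06100000000000001)), (np.float64(0.9837745005464416), np.float64(0.06000000000000001)), (np.float64(0.9843369349711674), np.float64(0.06050000000000001))]
[(np.float64(0.9799269139042218), np.float64(0.05900000000000001)), (np.float64(0.9823969353962094), np.float64(0.06150000000000001)), (np.float64(0.982563972063124), np.float64(0.05950000000000001)), (np.float64(0.9843136163176934), np.float64(0.06100000000000001)), (np.float64(0.984376445438116), np.float64(0.06000000000000001)), (np.float64(0.9849186107197343), np.float64(0.06050000000000001))]
gap (355, 225) [array([-0.0394,  0.0837]), array([-0.0411,  0.0844]), array([-0.0434,  0.0854])]
gap (357, 240) [array([-0.0443,  0.0837]), array([-0.046 ,  0.0845]), array([-0.0482,  0.0855])]
ptr (613, 145) [array([-0.025 , -0.0008]), array([-0.0261, -0.    ]), array([-0.0285,  0.0016])]
ptr (618, 165) [array([-0.0316, -0.0014]), array([-0.0328, -0.0006]), array([-0.0351,  0.001 ])]
ptr (622, 185) [array([-0.0382, -0.0016]), array([-0.0393, -0.0008]), array([-0.0416,  0.0008])]
```

The head followed the tip: tracking gives 60.5 mm and the TCP moved 61 mm. The gap lies about 84.8 mm from the pointer's start, so 24 mm remain.

Emit:
apply_moves:
  commands:
    - [[0.003,0,0],[0,0,0]]
    - [[0.007,0,0],[0,0,0]]
    - [[0.012,0,0],[0,0,0]]
    - [[0.017,0,0],[0,0,0]]
    - [[0.021,0,0],[0,0,0]]
    - [[0.023,0,0],[0,0,0]]
    - [[0.024,0,0],[0,0,0]]
    - [[0.024,0,0],[0,0,0]]
    - [[0.024,0,0],[0,0,0]]
    - [[0.024,0,0],[0,0,0]]

```text
clock: 10.45
position: [0.5356, -0.0181, 0.1782]
ee_rot: [-0.485, -0.514, 0.514, 0.486]
force: [-0.0, -0.5, 5.9]
opening: 0.026
```

Run:
```python
from ext import *
st=sense(); p=st["position"]; print(p,st["opening"],st["force"])
L=lambda n:pickle.load(open(n,"rb"))
c=read_camera("side"); pickle.dump(c,open("side8.pkl","wb"))
print("tip",((p-[.540908,-.1027975,0])@Y)); print(track(L("side6.pkl"),c,.085)[-3:]); print(track(L("side7.pkl"),c,.024,np.array([.54,-.1015,0])+.0605*Y)[-3:])
a=cv2.resize(c["img"][170:230,235:295],None,fx=10,fy=10,interpolation=cv2.INTER_CUBIC)
cv2.imwrite("pics/side8.png",a)
t=read_camera("top"); cv2.imwrite("pics/top8.png",t["img"])
```

```text
[ 0.53558879 -0.01808322  0.17820736] 0.026043967113913866 [-0.045692   -0.4647654   5.88375338]
tip 0.08487911828453498
[(np.float64(0.9784400172602503), np.float64(0.08400000000000002)), (np.float64(0.9785055153386479), np.float64(0.08300000000000002)), (np.float64(0.9790368810430207), np.float64(0.08350000000000002))]
[(np.float64(0.9922691154176673), np.float64(0.024000000000000014)), (np.float64(0.9926264805881336), np.float64(0.023000000000000013)), (np.float64(0.9933141267585969), np.float64(0.023500000000000014))]
```

View pics/side8.png

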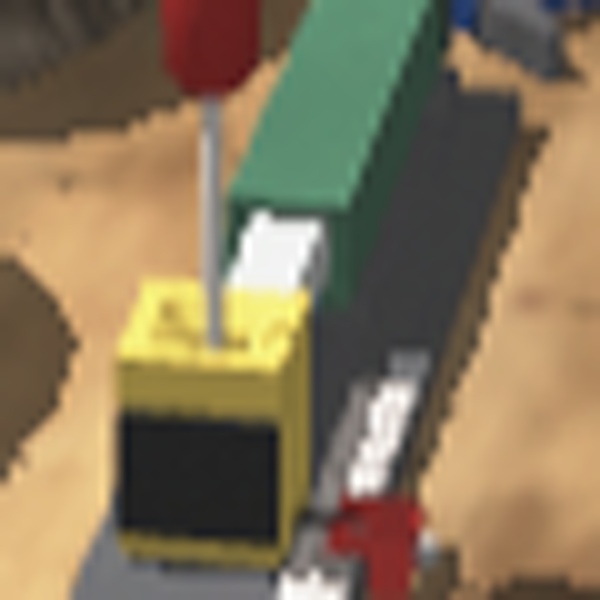

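View pics/top8.png

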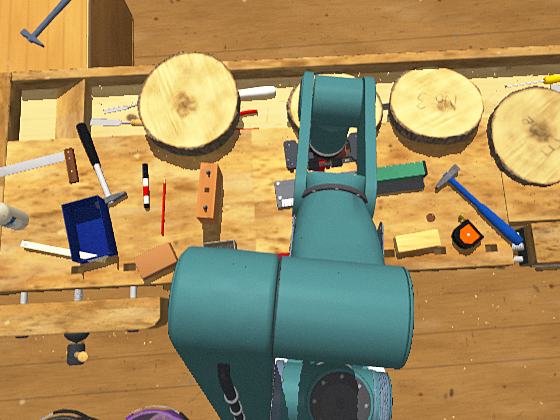

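Run:
```python
from ext import *
L=lambda n:pickle.load(open(n,"rb")); s7,s8=L("side7.pkl"),L("side8.pkl")
f=lambda c:np.clip(cv2.resize(c["img"][208:236,256:286],None,fx=13,fy=13,interpolation=cv2.INTER_CUBIC)*1.3,0,255).astype(np.uint8)
ims=[]
for c,e in((s7,.0605),(s8,.0842)):
    im=f(c)
    O=np.array([.54,-.1015,0])
    def put(y,x,z,col):
        u,v=np.array(proj(c,O+Y*y+X*x+[0,0,z]))+[1,.5]
        cv2.circle(im,(int((u-256+.5)*13),int((v-208+.5)*13)),3,col,-1)
    for z in(.02,):
        put(e,-.024,z,(255,0,0)); put(e,-.040,z,(255,0,0)); put(.0848,-.043,z,(0,255,0))
    ims.append(im)
cv2.imwrite("pics/pz2.png",np.hstack(ims))
```

```text
(no output)
```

View pics/pz2.png

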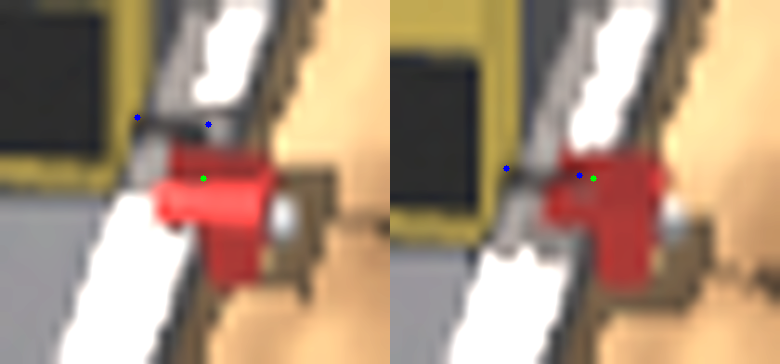

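In the side view the pointer runs at about (545,177) in the crop, between the rider's far jaw (about y 158) and near jaw (about y 207). That agrees with 84–85 mm of travel against a gap at about 84.8 mm. The press force is steady, the grip is closed at 26 mm, and the bystanders sit where they did. I'm handing in.

Run:
```python
from h import *
st=sense(); print(st["clock"],st["position"],st["force"],st["opening"]); print(sign_off())
```

```text
10.55 [ 0.53560068 -0.01805259  0.17816994] [ 0.88849266 -0.11399732  5.82546101] 0.025291670669228425
the job is handed in; nothing more can be done
None
```

I drew the screwdriver out of the tool block, pressed the lock button through the well, slid the arm out to the rider and handed in at 10.55 s, still holding and pressing. The sign-off gave no verdict.

- **Button:** it is pressed about 6.8 mm, from the tip's height and a steady upward force of about 5.8 N plus the tool's weight.
- **Grip:** the fingers are closed on the handle at about 25–26 mm.
- **Pointer:** the gap measured about 84–85.5 mm from the pointer's start. The tip travelled 84.9 mm, while image tracking of the head gave 83.5–84 mm. The two disagree by about 1 mm, both within the 4 mm limit, and the side view shows the pointer between the jaws.
- **Less certain:** the arm hid the rider from the top camera at the end, so the final pointer check rests on the coarser side view and the arm's own position. The side camera showed a constant offset of about 1 px, which I allowed for.
- **Bystanders:** the pencil, marker and offcut looked unmoved in the last top picture. The nail box was mostly hidden by the arm there, but no move went near it.

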